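# Swing the two clamps over the circuit board

## Task

Secure the circuit board in its black carrier: with a fingertip, push the fin of each of the two swivel clamps round until its arm lies across the edge of the board, square to that edge and pointing in over the board. The clamps have no stop, so leave each one where it is square. Keep off the board itself, lift nothing, and leave the other things on the bench where they are.

Things in the scene. Friction and masses are not known exactly. Their poses are not given: they have to be found in the camera images.
- carrier: black carrier plate 220 x 300 mm (its x, y), 12 mm tall, fixed to the bench; origin at the centre of its underside; at yaw 0 its +y points to the robot's left. A recess 164 x 194 mm, 4 mm deep, in its middle holds the circuit board. A swivel clamp is mounted on the rim at each of the two short sides: the left clamp at (-30, +118) mm, the right clamp at (+30, -118) mm in the carrier's x, y.
- board: green circuit board 160 x 190 x 3 mm lying loose in the carrier's recess (2 mm play all round), 8 mm above the bench; origin at the centre of its underside; components up to 10 mm tall stand along its middle (within 45 mm of the carrier's x axis).
- clamp_left (a joint): angle in rad of the left swivel clamp about its upright pivot, growing counter-clockwise seen from above. 0: the arm lies across the board's edge, square to it, pointing along the carrier's -y (towards the middle of the board); +1.57: swung open, pointing along the carrier's +x. It starts open, at a positive angle. It turns freely from -1.2 to 2.4 with no stop at 0, and friction (0.08 N m, so about 2 N at the fin) holds it where it is left.
- left_pivot (a point): point on the left clamp's pivot axis, 63 mm above the bench (level with the top of the fin). The hub itself is 26 mm across and its bolt ends 37 mm above the bench.
- left_fin (a point): middle of the top edge of the upright fin on the left clamp's aluminium arm, 41 mm out from the pivot axis and 63 mm above the bench. The fin is the part to push: 40 mm long along the arm (21 to 61 mm from the pivot), 6 mm thick, standing from 29 to 63 mm above the bench. Below it the arm is a bar 14 mm wide, 21 to 29 mm above the bench, with a rubber foot underneath, 52 mm from the pivot, that passes 2.5 mm over the board.
- clamp_right (a joint): angle in rad of the right swivel clamp about its upright pivot, growing counter-clockwise seen from above. 0: the arm lies across the board's edge, square to it, pointing along the carrier's +y (towards the middle of the board); +1.57: swung open, pointing along the carrier's -x. It starts open, at a positive angle. It turns freely from -1.2 to 2.4 with no stop at 0, and friction (0.08 N m, so about 2 N at the fin) holds it where it is left.
- right_pivot (a point): point on the right clamp's pivot axis, 63 mm above the bench (level with the top of the fin). The hub itself is 26 mm across and its bolt ends 37 mm above the bench.
- right_fin (a point): middle of the top edge of the upright fin on the right clamp's aluminium arm, 41 mm out from the pivot axis and 63 mm above the bench. The fin is the part to push: 40 mm long along the arm (21 to 61 mm from the pivot), 6 mm thick, standing from 29 to 63 mm above the bench. Below it the arm is a bar 14 mm wide, 21 to 29 mm above the bench, with a rubber foot underneath, 52 mm from the pivot, that passes 2.5 mm over the board.
- spool: bystander, loose, to be left alone: grey solder-wire spool, 54 mm across, 42 mm tall; origin below its middle at bench level.
- flux_bottle: bystander, loose, to be left alone: small whitish translucent bottle with a white cap, 38 mm across, 85 mm tall; origin below its middle at bench level.
- screwdriver: bystander, loose, to be left alone: screwdriver lying down, 170 mm long; origin near its middle at bench level.
- brush: bystander, loose, to be left alone: cleaning brush lying down, 160 mm long; origin near its middle at bench level.
- parts_tray: bystander, loose, to be left alone: black divided tray, 100 x 140 x 35 mm; origin below its middle at bench level.
- paste_jar: bystander, loose, to be left alone: white jar, 64 mm across, 65 mm tall; origin below its middle at bench level.
- tape_roll: bystander, loose, to be left alone: amber tape roll lying flat, 90 mm across, 20 mm tall; origin below its middle at bench level.
Not all that is in view belongs to the job. What is meant by the board is not red, and is the larger of those in its own colour.

How it is judged:
At the end, for the whole second after the job is handed in: Both clamps stand still within 0.22 rad (12.5 degrees) of square across the board's edge (joint value 0), and the board lies in the recess (within 6 mm of the carrier's centre, not raised by more than 3 mm) (value of joint clamp_left between -0.22 and 0.22 rad and velocity of joint clamp_left between -0.05 and 0.05 rad/s and value of joint clamp_right between -0.22 and 0.22 rad and velocity of joint clamp_right between -0.05 and 0.05 rad/s and horizontal distance between board and carrier below 0.006 m and z of board in the frame of carrier below 0.011 m); the robot touches nothing.
It fails at once if the robot presses on the board (over 1 N) (contact force between any of the fingers, the arm and board above 1 N).
It fails at once if the board is lifted or shoved out of its recess (over 8 mm) (distance of board from where it was at the start of the episode above 0.008 m).
It fails at once if a bystander is moved by more than 25 mm, lifted or tipped over (distance of any of spool, flux_bottle, screwdriver, brush, parts_tray, paste_jar, tape_roll from where it was at the start of the episode above 0.025 m or height (world z) of any of spool, flux_bottle, screwdriver, brush, parts_tray, paste_jar, tape_roll above 0.02 m or angle between any of spool, flux_bottle, paste_jar, parts_tray, tape_roll's own z axis and vertical above 0.6 rad).
It also fails if it takes over 56 s, if anything falls off the work surface, if the arm or the gripper's body presses on something with over 40 N, if the wrist force passes 120 N, or if a joint passes its speed limit or range.

## Robot

A 7-joint arm with a two-finger parallel gripper is mounted at the origin on the work surface. World frame = base frame: x ahead of the robot, y to its left, z up, the work surface at z = 0. Lengths are in m, angles in rad, forces in N, time in s.
With the tool pointing down it reaches from about 0.425 to 0.875 m from the base axis. Payload 4.7 kg.
Tool frame: the origin (TCP) lies where the fingers leave the gripper's body, on its centre line; the fingertips stand 70 mm ahead of it and the grasp point (between the pads) lies 51 mm ahead of it; z points along the fingers, y is the line along which they close (so a half turn about z gives the same grasp; the last joint's range is limited). The gripper opens to 87 mm and grips with 3 to 60 N. Pads are 19 mm wide; open, the fingers measure 117 mm over their backs; the gripper's body (75 mm by 190 mm) begins 51 mm behind the grasp point.
Start: joints at [1.136, 0.321, -0.07, 1.45, 0.023, 1.371, -0.057], TCP at [0.282, -0.586, 0.292] pointing down, gripper open.
Joint ranges: [-2.86, 2.86], [-0.3, 2.09], [-1.38, 1.24], [0.06, 2.45], [-1.56, 4.7], [0.09, 2.05], [-2.69, 2.69]. Speed limits (rad/s): [2.57, 2.57, 3.14, 3.14, 3.14, 3.14, 3.14].

## Interface

Orientations are given as a rotation vector (axis times angle).
In Python, from bench import ctrl gives the robot as it stands.
- The arm moves only by the tool play_rows, never from a script. Its argument "increments" is a list that holds one entry, the list of rows, each a list of 7 numbers: the shift along the tool's x, y, z as a fraction of full scale, then the turn, a rotation vector about the tool's x, y, z as a fraction of full scale, then the gripper command: -1 is shut, 1 is fully open, values between are in proportion. A call has 1 to 8 rows; each row is the pose to reach, as a shift and turn from the pose commanded when the call began, along the tool's axes at that moment; what a row does not reach only later rows make up. Full scale, the value 1, is 0.1 m for a shift and 90 degrees for a turn. A row lasts 1/10 s, in which the tool goes at most 50 mm and 8.59 degrees, less where a joint would pass 70% of its speed; a pose out of reach is approached as far as the arm can. A call with a number of a shift or a turn outside -1 to 1 is refused whole. A call with a gripper value outside its range is refused whole. The fingers move at their own pace and stop on an object; "squeeze" is the grip in N (left out, the last holds). Time passes only in rows, so rows that repeat a pose let the fingers close. It gives the time, the measured TCP pose, the force, the opening and the grip force at its end, in the units of the state.
- ctrl.get_state(): the state, without advancing time (a new reading comes with each control period).
- ctrl.get_image(name): name is "side" or "top"; returns the picture (400x640x3 uint8, red, green, blue); there is no depth.
- ctrl.get_calibration(name): a dict with "vertical_fov" (degrees; the focal length in pixels is half the picture's height over the tangent of half this angle, whatever the lens; pixels are square), "cx", "cy" (the principal point, pixels), "R" (3x3) and "t" (3): a world point X has camera coordinates R X + t. Camera axes: x right, y down, z forward; pixel columns grow to the right and rows downward; lengths in m; the calibration is good to about 2 mm. A picture is of the moment at which its call begins. get_calibration takes no time and is no camera call.
- ctrl.close_job(): hands the job in; it is judged then, once.
The state is a dict: "time": time; "joint_positions": joint angles; "qd": joint speeds; "joint_torque": joint torques, N m; "position": TCP position; "tool_rot": TCP orientation; "ft_force": force on the tool from outside, world axes, zero at the start; "torque": the same for the moment, N m; "grip_width": opening from 0.0 (shut) to 1.0 (fully open); "grip_force": force on a finger pad.
Only numpy, scipy, OpenCV 4.12 (cv2) and the standard library are available. Lean on these libraries where they do the work, as an engineer would, in place of code of your own. Each camera call takes 0.05 s, during which the arm holds its last target. There are 200 camera calls.

## Working session

There is one attempt and no reset: what is moved stays moved. The work goes in short steps, Python scripts to look and compute and a tool call to move; the robot and the scene stay as the last step left them, time stands still between calls to the robot, and variables do not carry over. Pictures are saved under pics/ and viewed, at most 10 in all, crops included, and the job is handed in when it is done.

Besides the shell and the picture viewer there is one more tool, called after "Request:" as name(argument=value, ...), one argument or row to a line, values as JSON. play_rows: Moves the arm, as the interface text tells. Shift numbers are shares of 0.1 m and turn numbers shares of 90 degrees, none past 1 either way. Its arguments: {"type":"object","properties":{"increments":{"type":"array"},"squeeze":{"type":"number"}},"required":["increments"]}

```bash
mkdir -p pics; python3 - <<'E'
from bench import ctrl
import cv2
for n in("top","side"):
    cv2.imwrite(f"pics/{n}0.png",ctrl.get_image(n)[:,:,::-1]); print(n,ctrl.get_calibration(n))
print(ctrl.get_state())
E
```

```text
top {'vertical_fov': 54.51905353593327, 'cx': 323.10402352850855, 'cy': 202.71847995491797, 'R': array([[ 0.00620186, -0.99989222,  0.01330715],
       [-0.98591565, -0.00833817, -0.16703533],
       [ 0.16712829, -0.0120838 , -0.9858611 ]]), 't': array([-0.02140998,  0.54924102,  1.06967296])}
side {'vertical_fov': 53.456783422141164, 'cx': 316.59928936356084, 'cy': 200.88373950153144, 'R': array([[-0.98135545, -0.19190362,  0.0106994 ],
       [-0.10638218,  0.49596767, -0.86179981],
       [ 0.16007594, -0.84687016, -0.5071357 ]]), 't': array([0.53142167, 0.13384101, 1.14191968])}
{'time': 0.1, 'joint_positions': array([ 1.1361008 ,  0.32174559, -0.07011265,  1.45155681,  0.02265618,
        1.37080738, -0.05688873]), 'qd': array([-0.00053342, -0.00117135, -0.0001911 , -0.00315316,  0.00024856,
       -0.00036226, -0.00020654]), 'joint_torque': array([ 2.54874822e-04, -4.92575455e+01, -4.05490408e-01, -3.13395989e+01,
       -6.39081490e-02,  3.95859755e-02,  7.40895030e-05]), 'position': array([ 0.28181993, -0.58530664,  0.29127124]), 'tool_rot': array([-3.06119187e+00, -6.98815421e-01,  8.17006547e-04]), 'ft_force': array([0.20845939, 0.93680634, 0.80275046]), 'torque': array([0.00818238, 0.00973326, 0.00827181]), 'grip_force': 0.0, 'grip_width': 0.9979091810108774}
```

View pics/top0.png

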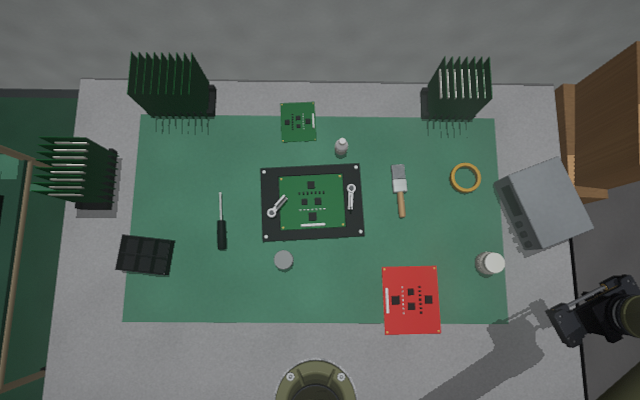

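View pics/side0.png

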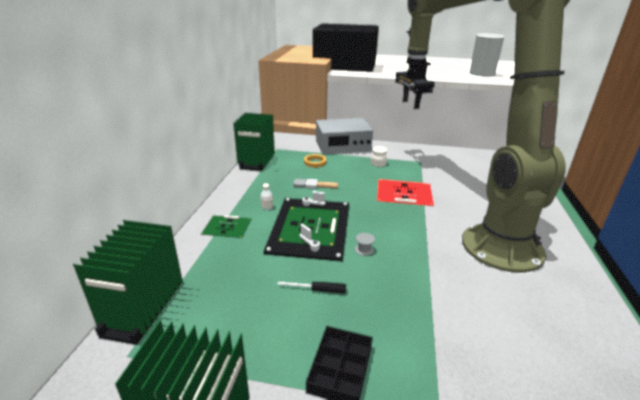

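Board candidates: green in the black carrier (top 311,202), a smaller green one (298,122) and a red one (411,300). The one in the carrier fits: it isn't red, and it is the larger green one. I'll confirm that in an enlarged crop.

```bash
python3 - <<'E'
import cv2
a=cv2.imread("pics/top0.png")[90:280,250:410]
cv2.imwrite("pics/c0.png",cv2.resize(a[60:160],None,fx=5,fy=5,interpolation=cv2.INTER_CUBIC))
E
```

```text
(no output)
```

View pics/c0.png

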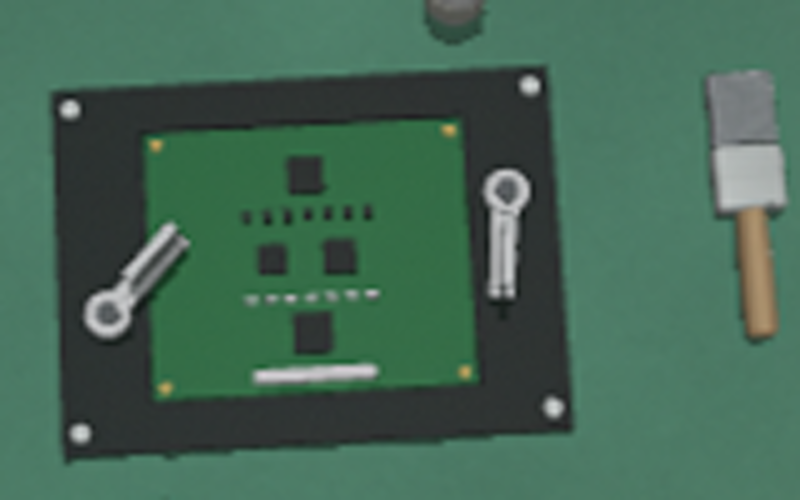

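The crop shows the larger green board in the carrier, confirmed. Carrier corners are at (53,93), (547,68), (573,431), (66,461). The left clamp hub is at (107,314) with its arm toward (175,235). The right hub is at (506,190) with its arm toward (502,297).

```bash
cat >h.py <<'E'
import numpy as np
from bench import ctrl
from scipy.optimize import least_squares
from scipy.spatial.transform import Rotation as Rot
C=ctrl.get_calibration("top");R=np.array(C["R"]);t=np.array(C["t"])
f=200/np.tan(np.radians(C["vertical_fov"]/2))
def proj(X):
    c=np.atleast_2d(X)@R.T+t; return c[:,:2]/c[:,2:]*f+[C["cx"],C["cy"]]
def back(p,z):
    d=R.T@np.array([(p[0]-C["cx"])/f,(p[1]-C["cy"])/f,1]);o=-R.T@t
    return o+d*(z-o[2])/d[2]
def crop(u,v,x0=250,y0=150,k=5): return np.array([(u+.5)/k-.5+x0,(v+.5)/k-.5+y0])
E
python3 - <<'E'
from h import *
px=[crop(*p) for p in[(53,93),(547,68),(573,431),(66,461)]]
L=np.array([[.11,.15],[.11,-.15],[-.11,-.15],[-.11,.15]])
def W(q,l,z):
    c,s=np.cos(q[2]),np.sin(q[2]);l=np.atleast_2d(l)
    return np.c_[l@np.array([[c,s],[-s,c]])+q[:2],np.full(len(l),z)]
s=least_squares(lambda q:(proj(W(q,L,.012))-px).ravel(),[.6,0,0]);q=s.x
print(q,s.fun.round(2))
for n,l,hub,tip in(("L",(-.03,.118),(107,314),(178,236)),("R",(.03,-.118),(506,190),(502,294))):
    P=W(q,[l],.037)[0];h=back(crop(*hub),.037)
    print(n,P,h)
    base=-np.pi/2 if n=="L" else np.pi/2
    best=None
    for th in np.arange(-.2,2.4,.02):
        a=q[2]+base+th;e=proj(P+[.061*np.cos(a),.061*np.sin(a),.063-.037])[0]-crop(*tip);m=np.hypot(*e)
        if best is None or m<best[0]:best=(m,th)
    print(best)
st=ctrl.get_state();print(Rot.from_rotvec(st["tool_rot"]).as_matrix().round(3))
for b,z,p in(("spool",.042,(284,259)),("flux",.085,(341,142)),("brush",.01,(400,190))):print(b,back(p,z))
E
```

```text
[0.55812401 0.01611218 0.06405136] [-0.36  0.15  0.34 -0.09  0.65  0.03 -0.63 -0.12]
L [0.52063263 0.13194999 0.037     ] [0.52139624 0.13249976 0.037     ]
(np.float64(0.6843619966946691), np.float64(0.7199999999999995))
R [ 0.59561538 -0.09972562  0.037     ] [ 0.59644989 -0.09814578  0.037     ]
(np.float64(1.4166001579218463), np.float64(1.3999999999999992))
[[ 0.901  0.434 -0.001]
 [ 0.434 -0.901  0.001]
 [-0.    -0.002 -1.   ]]
spool [0.38858673 0.09158797 0.042     ]
flux [ 0.7188593  -0.06685684  0.085     ]
brush [ 0.59612159 -0.24788685  0.01      ]
```

Request:
play_rows(
  increments=[
    [[0.5, -0.3, 0, 0, 0, 0.08, -1], [1, -0.6, 0, 0, 0, 0.16, -1], [1, -0.6, 0, 0, 0, 0.245, -1], [1, -0.6, 0, 0, 0, 0.245, -1], [1, -0.6, 0, 0, 0, 0.245, -1]],
  ],
  squeeze=10,
)

```text
time: 0.6
position: [0.3456, -0.4885, 0.2921]
tool_rot: [3.139, 0.104, -0.002]
ft_force: [-1.0, 0.0, -0.0]
grip_width: 0.627
grip_force: 0.0
```

```bash
cat >>h.py <<'E'
q=np.array([.5585,.0166,.064])   # between corner fit and hub reading
def loc(X): # world -> carrier xy
    c,s=np.cos(q[2]),np.sin(q[2]);d=np.asarray(X)[:2]-q[:2];return np.array([c*d[0]+s*d[1],-s*d[0]+c*d[1]])
HX,HY=.0095,.015
def centre(side,th,r=.050,gap=0.): # finger centre in carrier frame touching the fin
    fd=np.array([np.sin(th),-np.cos(th)]);n=np.array([np.cos(th),np.sin(th)])
    p=r*fd+(.003+gap)*n+[HX,HY]
    return np.array([-.03,.118])+p if side=="L" else np.array([.03,-.118])-p
E
python3 - <<'E'
from h import *
s=ctrl.get_state();M=Rot.from_rotvec(s["tool_rot"]).as_matrix()
print(s["time"],s["position"],M.round(3),s["grip_width"],"loc",loc(s["position"]))
for side,ths in(("R",[1.4,1.2,1,.8,.6,.4,.2,0]),("L",[.75,.6,.45,.3,.15,0])):
    print(side,"pre",(centre(side,ths[0],gap=.02)*1e3).round(1))
    for th in ths: print(th,(centre(side,th)*1e3).round(1))
E
```

```text
0.6 [ 0.3456218  -0.48850115  0.2920704 ] [[ 0.998  0.066 -0.001]
 [ 0.066 -0.998 -0.001]
 [-0.001  0.001 -1.   ]] 0.6272964139059933 loc [-0.24474679 -0.49045215]
R pre [ -32.7 -147.2]
1.4 [ -29.3 -127.5]
1.2 [ -27.2 -117.7]
1 [ -23.2 -108.5]
0.8 [ -17.5 -100.3]
0.6 [-10.2 -93.4]
0.4 [ -1.7 -88.1]
0.2 [  7.6 -84.6]
0 [ 17.5 -83. ]
L pre [ 30.4 112.1]
0.75 [15.8 98.5]
0.6 [10.2 93.4]
0.45 [ 3.9 89.3]
0.3 [-2.9 86.1]
0.15 [-10.1  84. ]
0 [-17.5  83. ]
```

Request:
play_rows(
  increments=[
    [[0.25, -0.4, 0, 0, 0, 0, -1], [0.53, -0.83, 0, 0, 0, 0, -1], [0.53, -0.83, 0, 0, 0, 0, -1]],
  ],
)

```text
time: 0.9
position: [0.3974, -0.3969, 0.2923]
tool_rot: [-3.136, -0.115, -0.004]
ft_force: [0.1, -0.3, -0.8]
grip_width: 0.358
grip_force: 0.0
```

Request:
play_rows(
  increments=[
    [[0.25, -0.4, 0, 0, 0, 0, -1], [0.53, -0.83, 0, 0, 0, 0, -1], [0.53, -0.83, 0, 0, 0, 0, -1]],
  ],
)

```text
time: 1.2
position: [0.4447, -0.3103, 0.2924]
tool_rot: [-3.136, -0.116, -0.003]
ft_force: [-0.1, -0.2, -1.0]
grip_width: 0.081
grip_force: 0.0
```

Request:
play_rows(
  increments=[
    [[0.25, -0.4, 0.3, 0, 0, 0, -1], [0.53, -0.83, 0.6, 0, 0, 0, -1], [0.53, -0.83, 0.7, 0, 0, 0, -1], [0.53, -0.83, 0.7, 0, 0, 0, -1]],
  ],
)

```text
time: 1.6
position: [0.4881, -0.2281, 0.2194]
tool_rot: [-3.137, -0.107, 0.007]
ft_force: [-1.3, -0.2, -0.2]
grip_width: 0.006
grip_force: 0.0
```

Request:
play_rows(
  increments=[
    [[0.25, -0.4, 0, 0, 0, 0, -1], [0.53, -0.83, 0, 0, 0, 0, -1], [0.53, -0.83, 0, 0, 0, 0, -1], [0.53, -0.83, 0, 0, 0, 0, -1]],
  ],
)

```text
time: 2.0
position: [0.5369, -0.1449, 0.2232]
tool_rot: [3.139, 0.102, 0.001]
ft_force: [0.0, -0.1, -0.2]
grip_width: 0.003
grip_force: 0.0
```

```bash
python3 - <<'E'
from h import *
import cv2
s=ctrl.get_state()
print(s["time"],s["position"],s["grip_width"],"loc",loc(s["position"]))
for n in("top",):
    a=ctrl.get_image(n)[:,:,::-1];cv2.imwrite("pics/t1.png",cv2.resize(a[150:250,250:410],None,fx=5,fy=5,interpolation=cv2.INTER_CUBIC))
E
```

```text
2.0 [ 0.53690498 -0.14486817  0.22318191] 0.0028485067784490303 loc [-0.03187771 -0.15975646]
```

View pics/t1.png

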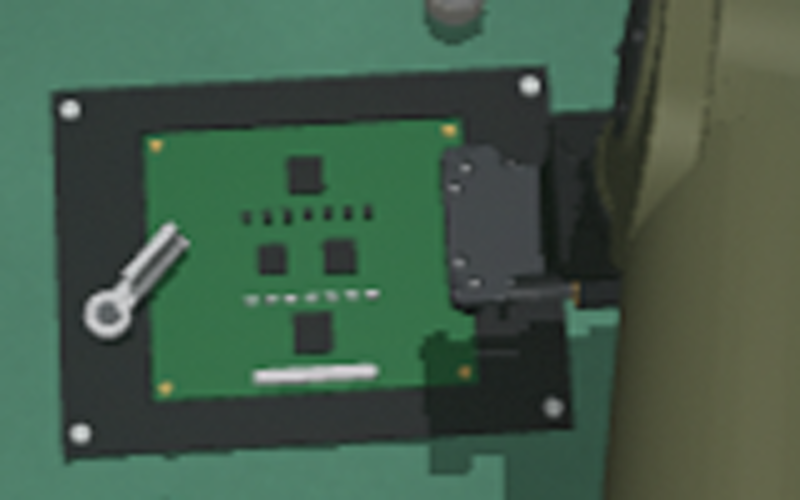

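The gripper body covers the right clamp here (around 495,220), and the left clamp is unchanged. The pre-contact position is right, so I'll descend beside the right fin.

Request:
play_rows(
  increments=[
    [[0, 0, 0.4, 0, 0, 0, -1], [0, 0, 0.8, 0, 0, 0, -1], [0, 0, 1, 0, 0, 0, -1], [0, 0, 1, 0, 0, 0, -1], [0, 0, 1, 0, 0, 0, -1]],
  ],
)

```text
time: 2.55
position: [0.5362, -0.1458, 0.1229]
tool_rot: [3.139, 0.096, 0.0]
ft_force: [-0.3, 0.4, 0.7]
grip_width: 0.006
grip_force: 0.0
```

Request:
play_rows(
  increments=[
    [[0, -0.05, 0.08, 0, 0, 0, -1], [0, -0.1, 0.08, 0, 0, 0, -1], [0, -0.1, 0.08, 0, 0, 0, -1], [0, -0.1, 0.08, 0, 0, 0, -1]],
  ],
)

```text
time: 2.95
position: [0.5362, -0.1331, 0.1149]
tool_rot: [3.139, 0.102, 0.002]
ft_force: [0.5, 0.1, -1.0]
grip_width: 0.007
grip_force: 0.0
```

```bash
python3 - <<'E'
from h import *
import cv2
s=ctrl.get_state()
print(s["time"],s["position"],s["ft_force"],"loc",loc(s["position"]))
a=ctrl.get_image("side")[:,:,::-1];cv2.imwrite("pics/s1.png",cv2.resize(a[150:270,230:390],None,fx=5,fy=5,interpolation=cv2.INTER_CUBIC))
E
```

```text
2.95 [ 0.5361719  -0.13306337  0.1149453 ] [ 0.54089732  0.12709805 -1.04571275] loc [-0.03185431 -0.14792894]
```

View pics/s1.png

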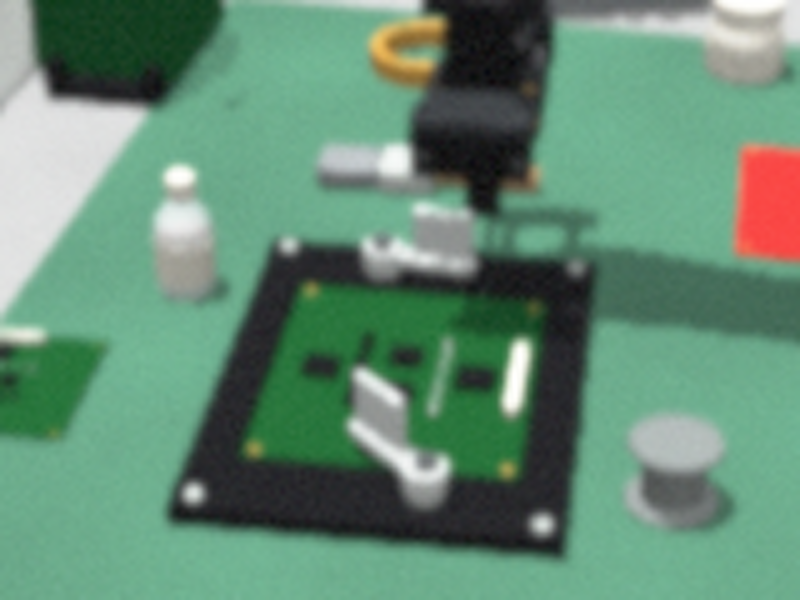

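The closed fingers (483,195) stand just behind the outer end of the right fin (413–473, 235), on the correct side. I'll shift inward along the fin, then push along the arc.

Request:
play_rows(
  increments=[
    [[0.095, -0.1, 0, 0, 0, 0, -1], [0.095, -0.15, 0, 0, 0, 0, -1], [0.095, -0.19, 0, 0, 0, 0, -1], [0.11, -0.28, 0, 0, 0, 0, -1], [0.145, -0.355, 0, 0, 0, 0, -1], [0.195, -0.425, 0, 0, 0, 0, -1], [0.255, -0.485, 0, 0, 0, 0, -1], [0.255, -0.485, 0, 0, 0, 0, -1]],
  ],
)

```text
time: 3.8
position: [0.5588, -0.0812, 0.1139]
tool_rot: [-3.138, -0.104, -0.0]
ft_force: [-0.2, 0.4, -0.2]
grip_width: 0.003
grip_force: 0.3
```

Request:
play_rows(
  increments=[
    [[0.035, -0.025, 0, 0, 0, 0, -1], [0.075, -0.045, 0, 0, 0, 0, -1], [0.115, -0.065, 0, 0, 0, 0, -1], [0.15, -0.075, 0, 0, 0, 0, -1], [0.15, -0.08, 0, 0, 0, 0, -1], [0.15, -0.08, 0, 0, 0, 0, -1]],
  ],
)

```text
time: 4.4
position: [0.5734, -0.0744, 0.1145]
tool_rot: [3.14, 0.101, 0.003]
ft_force: [-0.7, -0.2, -0.8]
grip_width: 0.006
grip_force: 0.4
```

```bash
python3 - <<'E'
from h import *
import cv2
s=ctrl.get_state()
print(s["time"],s["position"],s["ft_force"],"loc",loc(s["position"]))
a=ctrl.get_image("side")[:,:,::-1];cv2.imwrite("pics/s2.png",cv2.resize(a[150:270,230:390],None,fx=5,fy=5,interpolation=cv2.INTER_CUBIC))
E
```

```text
4.4 [ 0.57341898 -0.07443921  0.11449798] [-0.6619042  -0.18548519 -0.81614934] loc [ 0.00906591 -0.09180699]
```

View pics/s2.png

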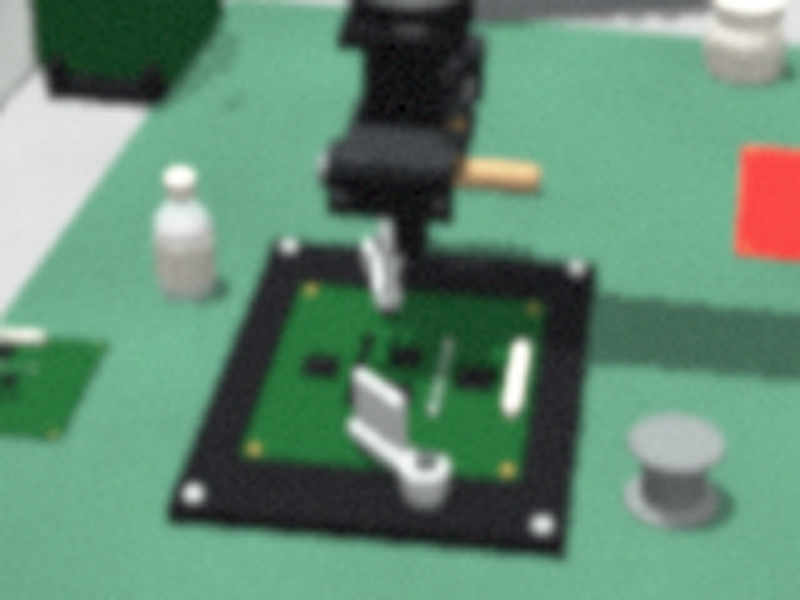

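The right arm (385,270) has swung round and is nearly square. I'll finish the last 8 mm, then back away and rise.

Request:
play_rows(
  increments=[
    [[0.03, -0.01, 0, 0, 0, 0, -1], [0.055, -0.015, 0, 0, 0, 0, -1], [0.08, -0.02, 0, 0, 0, 0, -1], [0.08, -0.02, 0, 0, 0, 0, -1], [0.08, -0.02, 0, 0, 0, 0, -1], [0.08, -0.02, 0, 0, 0, 0, -1]],
  ],
)

```text
time: 5.05
position: [0.5809, -0.0716, 0.1143]
tool_rot: [-3.14, -0.101, -0.002]
ft_force: [0.9, -0.3, -1.0]
grip_width: 0.008
grip_force: 0.1
```

Request:
play_rows(
  increments=[
    [[-0.1, 0, 0, 0, 0, 0, -1], [-0.25, 0, 0, 0, 0, 0, -1], [-0.3, 0, -0.3, 0, 0, 0, -1], [-0.3, 0, -0.6, 0, 0, 0, -1], [-0.3, 0, -0.6, 0, 0, 0, -1], [-0.3, 0, -0.6, 0, 0, 0, -1]],
  ],
)

```text
time: 5.65
position: [0.5506, -0.0737, 0.175]
tool_rot: [3.139, 0.101, 0.003]
ft_force: [-0.1, 0.2, -0.6]
grip_width: 0.011
grip_force: 0.0
```

```bash
python3 - <<'E'
from h import *
s=ctrl.get_state()
l=loc(s["position"]);print(s["time"],s["position"],s["tool_rot"],"loc",l)
for th,g in((.75,.025),(.75,.003),(.6,0),(.45,0),(.3,0),(.15,0),(0,0)):
    c=centre("L",th,.045,g); print(th,(c*1e3).round(1),((c-l)*[10,-10]).round(3))
E
```

```text
5.65 [ 0.55055214 -0.07372102  0.17504944] [3.13928935e+00 1.00589949e-01 3.08136878e-03] loc [-0.01370819 -0.08962779]
0.75 [ 30.7 119.2] [ 0.444 -2.088]
0.75 [ 14.6 104.2] [ 0.283 -1.938]
0.6 [ 7.4 97.6] [ 0.211 -1.872]
0.45 [ 1.8 93.8] [ 0.155 -1.834]
0.3 [-4.3 90.9] [ 0.094 -1.805]
0.15 [-10.8  89. ] [ 0.029 -1.786]
0 [-17.5  88. ] [-0.038 -1.776]
```

Request:
play_rows(
  increments=[
    [[0.15, -0.4, 0, 0, 0, 0, -1], [0.3, -0.8, 0, 0, 0, 0, -1], [0.3, -1, 0, 0, 0, 0, -1], [0.3, -1, 0, 0, 0, 0, -1]],
  ],
)

```text
time: 6.05
position: [0.5729, 0.0328, 0.1729]
tool_rot: [-3.137, -0.111, 0.003]
ft_force: [-0.1, -0.6, -0.5]
grip_width: 0.005
grip_force: 0.0
```

Request:
play_rows(
  increments=[
    [[0.2, -0.4, 0, 0, 0, 0, -1], [0.2, -0.8, 0, 0, 0, 0, -1], [0.2, -1, 0, 0, 0, 0, -1], [0.2, -1, 0, 0, 0, 0, -1]],
  ],
)

```text
time: 6.45
position: [0.5863, 0.1321, 0.1732]
tool_rot: [-3.138, -0.109, 0.003]
ft_force: [0.0, -0.0, 0.4]
grip_width: 0.009
grip_force: 0.0
```

Request:
play_rows(
  increments=[
    [[0, -0.1, 0, 0, 0, 0, -1], [0, -0.1, 0, 0, 0, 0, -1], [0, -0.1, 0.3, 0, 0, 0, -1], [0, -0.1, 0.6, 0, 0, 0, -1], [0, -0.1, 0.6, 0, 0, 0, -1], [0, -0.1, 0.6, 0, 0, 0, -1]],
  ],
)

```text
time: 7.05
position: [0.587, 0.1377, 0.1142]
tool_rot: [3.139, 0.098, -0.002]
ft_force: [0.4, -0.7, 0.8]
grip_width: 0.008
grip_force: 0.0
```

```bash
python3 - <<'E'
from h import *
import cv2
s=ctrl.get_state()
l=loc(s["position"]);print(s["time"],s["position"],s["ft_force"],"loc",l)
for th in(.75,.6,.45,.3,.15,0):
    c=centre("L",th,.045); print(th,((c-l)*[10,-10]).round(3))
a=ctrl.get_image("side")[:,:,::-1];cv2.imwrite("pics/s3.png",cv2.resize(a[150:270,230:390],None,fx=5,fy=5,interpolation=cv2.INTER_CUBIC))
E
```

```text
7.05 [0.58699451 0.13766279 0.1141576 ] [ 0.36746274 -0.72889384  0.77839932] loc [0.03617891 0.11899253]
0.75 [-0.238  0.169]
0.6 [-0.288  0.214]
0.45 [-0.344  0.252]
0.3 [-0.405  0.281]
0.15 [-0.47  0.3 ]
0 [-0.537  0.31 ]
```

View pics/s3.png

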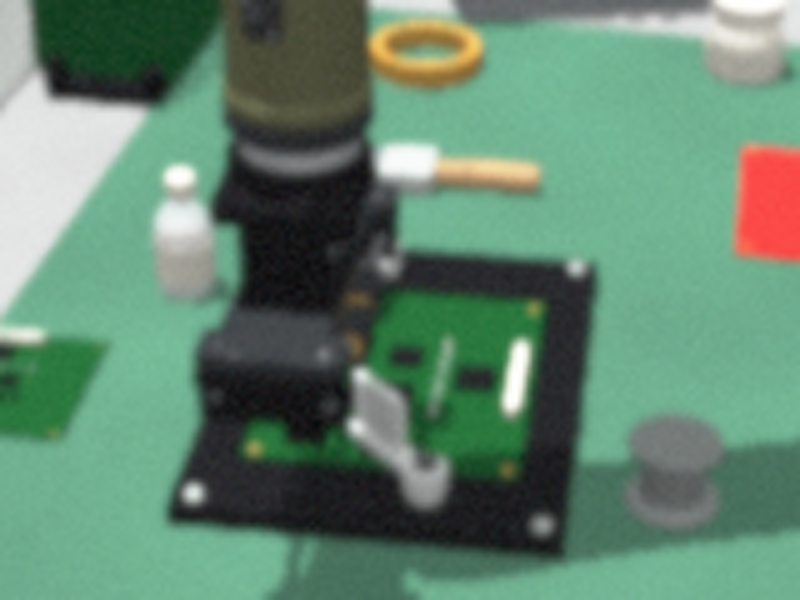

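The fingers (307,430) stand clear of the left fin (355–405, 410), on its outer side. Next, the push along the arc to square, then retreat.

Request:
play_rows(
  increments=[
    [[-0.12, 0.09, 0, 0, 0, 0, -1], [-0.2, 0.14, 0, 0, 0, 0, -1], [-0.24, 0.17, 0, 0, 0, 0, -1], [-0.29, 0.215, 0, 0, 0, 0, -1], [-0.345, 0.25, 0, 0, 0, 0, -1], [-0.405, 0.28, 0, 0, 0, 0, -1], [-0.44, 0.29, 0, 0, 0, 0, -1], [-0.44, 0.29, 0, 0, 0, 0, -1]],
  ],
)

```text
time: 7.9
position: [0.5443, 0.1068, 0.1143]
tool_rot: [3.139, 0.1, -0.001]
ft_force: [2.2, 0.0, 1.5]
grip_width: 0.006
grip_force: 0.7
```

Request:
play_rows(
  increments=[
    [[-0.03, 0.01, 0, 0, 0, 0, -1], [-0.06, 0.015, 0, 0, 0, 0, -1], [-0.09, 0.02, 0, 0, 0, 0, -1], [-0.09, 0.02, 0, 0, 0, 0, -1], [-0.09, 0.02, 0, 0, 0, 0, -1], [-0.09, 0.02, 0, 0, 0, 0, -1]],
  ],
)

```text
time: 8.5
position: [0.5359, 0.1049, 0.1141]
tool_rot: [-3.14, -0.101, 0.001]
ft_force: [1.8, -0.1, 1.2]
grip_width: -0.0
grip_force: 1.2
```

Request:
play_rows(
  increments=[
    [[0.1, 0, 0, 0, 0, 0, -1], [0.25, 0, 0, 0, 0, 0, -1], [0.3, 0, -0.3, 0, 0, 0, -1], [0.3, 0, -0.7, 0, 0, 0, -1], [0.3, 0, -1, 0, 0, 0, -1], [0.3, 0, -1, 0, 0, 0, -1]],
  ],
)

```text
time: 9.1
position: [0.5681, 0.1073, 0.2184]
tool_rot: [-3.139, -0.101, -0.009]
ft_force: [0.8, -0.3, -0.4]
grip_width: 0.009
grip_force: 0.0
```

Request:
play_rows(
  increments=[
    [[0.4, -0.4, 0, 0, 0, 0, -1], [0.8, -0.8, 0, 0, 0, 0, -1], [1, -1, 0, 0, 0, 0, -1], [1, -1, 0, 0, 0, 0, -1], [1, -1, 0, 0, 0, 0, -1]],
  ],
)

```text
time: 9.6
position: [0.6585, 0.2135, 0.2117]
tool_rot: [3.139, 0.103, -0.008]
ft_force: [-0.3, 0.4, -0.9]
grip_width: 0.003
grip_force: 0.0
```

```bash
python3 - <<'E'
from h import *
import cv2
s=ctrl.get_state()
print(s["time"],s["position"],"loc",loc(s["position"]))
a=ctrl.get_image("top")[:,:,::-1];cv2.imwrite("pics/t2.png",cv2.resize(a[150:250,250:410],None,fx=5,fy=5,interpolation=cv2.INTER_CUBIC))
E
```

```text
9.6 [0.658496   0.21350598 0.21165353] loc [0.11238466 0.19010748]
```

View pics/t2.png

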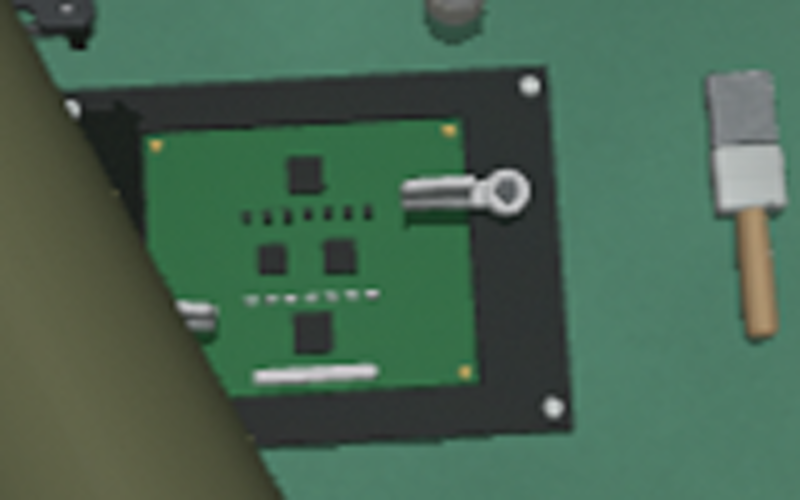

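The right arm looks square (tip 403,190, hub 507,192). The left arm is partly hidden (tip about 215,312). I'll move the arm aside and check the angles.

Request:
play_rows(
  increments=[
    [[0, -0.4, 0, 0, 0, 0, -1], [0, -0.8, 0, 0, 0, 0, -1], [0, -1, 0, 0, 0, 0, -1], [0, -1, 0, 0, 0, 0, -1], [0, -1, 0, 0, 0, 0, -1]],
  ],
)

```text
time: 10.15
position: [0.6529, 0.3108, 0.2142]
tool_rot: [3.138, 0.099, -0.0]
ft_force: [-0.6, -0.6, -1.0]
grip_width: 0.007
grip_force: 0.0
```

```bash
python3 - <<'E'
from h import *
import cv2
a=ctrl.get_image("top")[:,:,::-1];b=cv2.resize(a[150:250,250:410],None,fx=5,fy=5,interpolation=cv2.INTER_CUBIC)
c,s=np.cos(q[2]),np.sin(q[2])
for l,base in(((-.03,.118),-np.pi/2),((.03,-.118),np.pi/2)):
    P=np.array([c*l[0]-s*l[1]+q[0],s*l[0]+c*l[1]+q[1],.063])
    for th in(-.22,0,.22):
        e=q[2]+base+th;p=proj(P+[.061*np.cos(e),.061*np.sin(e),0])[0];u=((p-[250,150]+.5)*5-.5).round().astype(int)
        print(th,u);cv2.circle(b,tuple(map(int,u)),2,(0,0,255),-1)
cv2.imwrite("pics/t3.png",b)
E
```

```text
-0.22 [208 326]
0 [210 302]
0.22 [206 279]
-0.22 [406 164]
0 [405 187]
0.22 [409 210]
```

View pics/t3.png

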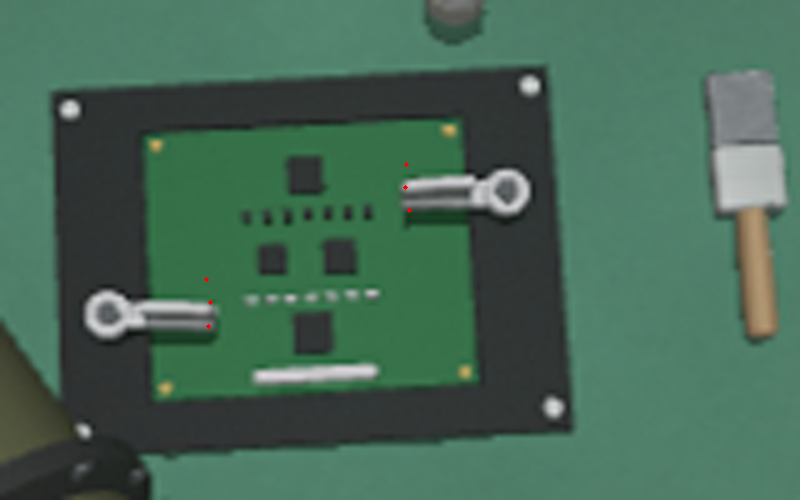

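Right is about 0. Left sits slightly past square, at about -0.06 to -0.1 rad. One closer crop will settle the margin.

```bash
python3 - <<'E'
from h import *
import cv2
a=sum(ctrl.get_image("top")[198:228,262:300,::-1].astype(float) for _ in range(6))/6
b=cv2.resize(a.astype(np.uint8),None,fx=20,fy=20,interpolation=cv2.INTER_CUBIC)
c,s=np.cos(q[2]),np.sin(q[2]);l=(-.03,.118)
P=np.array([c*l[0]-s*l[1]+q[0],s*l[0]+c*l[1]+q[1],.063])
for th,col in((-.22,(0,0,255)),(-.1,(0,255,255)),(0,(255,0,0))):
    e=q[2]-np.pi/2+th;d=np.array([np.cos(e),np.sin(e),0])
    u=[tuple(int(v) for v in ((p-[262,198]+.5)*20-.5)) for p in proj([P+.021*d,P+.061*d])]
    cv2.line(b,*u,col,1)
cv2.imwrite("pics/t4.png",b)
E
```

```text
(no output)
```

View pics/t4.png

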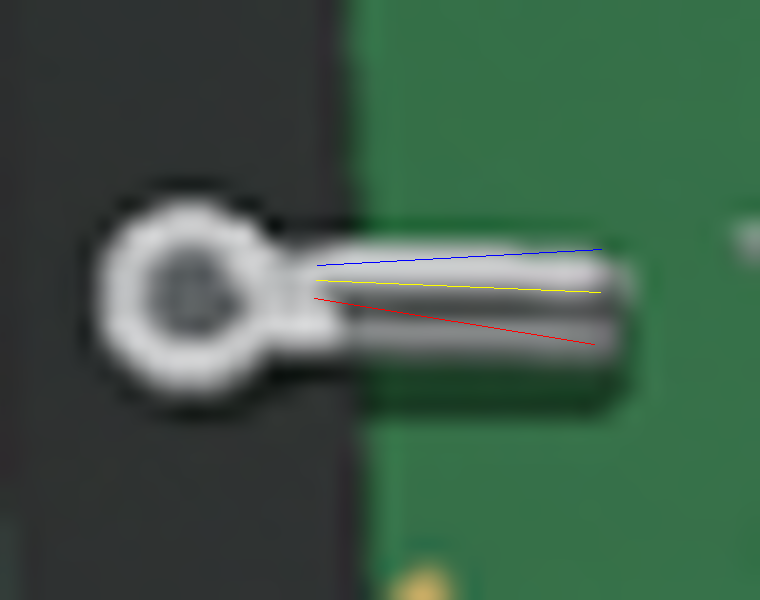

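The fin's top strip runs from (320,265) to (600,272), which puts the left clamp at about -0.08 rad, well within 0.22. I'm handing the job in.

```bash
python3 -c "
from bench import ctrl
print(ctrl.close_job())"
```

```text
the job is handed in; nothing more can be done
None
```

I swung both clamps across the board's edges (right about 0 rad, left about -0.08 rad, read from the camera images) and handed the job in at about 10.5 s; no verdict came back.

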